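Dock a board carrier and start the test

TASK

Slide the circuit-board carrier along the bench into the test dock and push it fully home, until the dock's spring catch snaps into the notch in its side; then press the round push button on the dock all the way in and let it spring back, to start the test. Push the carrier by its black frame without lifting it, keep off the board on it, leave the other things on the bench where they are, and do not press the button before the carrier is home.

Things in the scene. Friction and masses are not known exactly. Their poses are not given: they have to be found in the camera images.
- carrier: Board carrier: flat black tray loose on the bench, 100 mm long (own x), 80 wide (y), 12 thick, leading corners chamfered 4 mm, 0.2 to 0.4 kg. Origin: centre of its underside; +x points to its leading edge with a row of brass contacts, which enters the dock. Side faces at y = +-40 mm, with lips up to 15 mm high. A wall stands along its rear edge, 80 wide, 8 thick, 28 mm high.
- carrier_rear (a point): Centre of the outer face of the carrier's rear wall (carrier x = -50 mm), 14 mm above the bench: the face to push on.
- board: Green circuit board fixed on the carrier, 73 x 50 mm, between 12 and 24 mm above the bench; nothing may touch it. Its origin is over the carrier's centre.
- dock: Test dock fixed to the bench: two aluminium guide rails, 18 mm high, 83 apart, mouth towards -x; behind them a grey box, the test head (x = 56 to 118 mm, y = +-58 mm, 41 high). Origin: on the bench, where the carrier's origin is when home, axes then parallel; +x is the way in. Rubber stops let the carrier go 4 mm beyond home; spring, catch and friction take 8 to 14 N of push.
- contact_bar (a joint): Sprung contact bar in the front of the test head, moved by the carrier's leading edge: 0 = out, its face at dock x = 42 mm; 0.008 m when the carrier is home, 0.012 m when it is against the stops. It pushes back with about 2 to 7 N, so a carrier that is not caught creeps out again.
- catch (a joint): Spring catch: dark steel lever outside the rail on the dock's +y side; its ramped nose reaches 7 mm into the channel. 0 rad = nose fully in; the passing carrier pushes it out to about 0.1 to 0.17 rad; it snaps back to 0 in the carrier's notch when the carrier is 1 to 4 mm beyond home. Let go, the carrier settles back on it to home.
- start (a joint): Round push button on top of the test head: 0 = out, 0.005 m = fully pressed (takes 5 N); it springs back. 
- start_top (a point): Centre of the top of the button cap (24 mm across, on a low black housing) when it is out, 62 mm above the bench, 87 mm from the dock's origin along its +x; moves with the cap.
- ipa_bottle: White dispenser bottle, 58 mm across, 157 high, origin under its centre. Bystander: leave it where it stands.
- box_plain_c: Small white card box, 60 x 48 x 24 mm, origin under its centre. Bystander: leave it where it stands.
- tee_fitting_0: Black push-in air tee, 52 x 37 x 15 mm, origin under its centre. Bystander: leave it where it stands.
- hex_key: Steel hex key, 83 x 31 x 6 mm, lying flat, origin under its centre. Bystander: leave it where it stands.
- carrier_notch (a point): Front wall of the notch for the catch in the carrier's +y side, 6 mm above the bench; the notch runs from carrier x = -2 to 25 mm and is 9 mm deep.
- dock_mouth (a point): Middle of the dock's mouth on the bench, at dock x = -65 mm; the rails flare from 83 mm apart at x = -35 mm to about 114 mm apart here.

How it is judged:
On the way, in this order (a step that is already met when the one before it is completed fails the run):
1. the carrier is home in the dock with the catch in its notch (x of carrier in the frame of dock above -0.003 m and horizontal distance between carrier and dock below 0.008 m and value of joint catch below 0.05 rad), for 0.2 s.
2. the button is pressed in (value of joint start above 0.0035 m), for 0.05 s.
At the end, for the whole second after the job is handed in: The carrier lies flat in the dock, not more than 3 mm short of home and within 8 mm of it in all, in line within 0.06 rad, the catch in its notch (under 0.05 rad); the button has been pressed at least 3.5 mm after that and has sprung back out (all of step 1 and angle between the x axis of carrier and the x axis of dock, either way round below 0.06 rad and height (world z) of carrier below 0.004 m and value of joint start below 0.0015 m and linear speed of carrier below 0.01 m/s); the robot touches nothing.
It fails at once if the carrier is lifted or tipped (height (world z) of carrier above 0.008 m or angle between carrier's own z axis and vertical above 0.12 rad).
It fails at once if the board is touched (contact force between any of the fingers, the arm and board above 0.5 N).
It fails at once if the button is pressed before the carrier is home (value of joint start above 0.002 m and x of carrier in the frame of dock below -0.006 m).
It fails at once if a bystander is moved more than 3 cm (distance of any of ipa_bottle, box_plain_c, tee_fitting_0, hex_key from where it was at the start of the episode above 0.03 m).
It also fails if it takes over 53 s, if anything falls off the work surface, if the arm or the gripper's body presses on something with over 40 N, if the wrist force passes 120 N, or if a joint passes its speed limit or range.

ROBOT

A 6-joint arm with a two-finger parallel gripper is mounted at the origin on a cart in front of the work surface, level with it; the furniture and walls round the work are solid. World frame = base frame: x ahead of the robot, y to its left, z up, the work surface at z = 0. Lengths are in m, angles in rad, forces in N, time in s.
With the tool pointing down it reaches from about 0.375 to 0.975 m from the base axis. Payload 3.8 kg.
Tool frame: the origin (TCP) lies between the finger pads; the fingertips stand 22 mm ahead of it and the grasp point (between the pads) lies 3 mm ahead of it; z points along the fingers, y is the line along which they close (so a half turn about z gives the same grasp; the last joint's range is limited). The gripper opens to 85 mm and grips with 20 to 120 N. Pads are 22 mm wide; open, the fingers measure 114 mm over their backs; the gripper's body (76 mm by 85 mm) begins 54 mm behind the grasp point. The pads swing forward as they close: fully open they stand 13 mm farther back than shut.
Start: joints at [1.075, 0.264, 1.604, -0, 1.274, -0.037], TCP at [0.299, 0.605, 0.253] pointing down, gripper open.
Joint ranges: [-2.63, 2.63], [-0.94, 2.18], [0.31, 2.57], [-1.31, 4.45], [0, 2.66], [-2.55, 2.55]. Speed limits (rad/s): [2.57, 2.57, 3.14, 3.14, 3.14, 3.14].

INTERFACE

Orientations are given as a unit quaternion [x, y, z, w].
In Python, from bench import readout, imaging, ctrl gives the robot as it stands.
- The arm moves only by the shell command python3 -m handwheel 'ROWS'. ROWS is JSON, a list of rows, each a list of 5 numbers: the shift along the world's x, y, z normalised to -1 to 1, where 1 is 0.04 m, then the turn about the world's z normalised to -1 to 1, where 1 is pi rad, then the finger opening in mm, from 0 to 85.4. In form: [[tx, ty, tz, yaw, grip], ...]. A call has 1 to 5 rows; each row shifts and turns the commanded pose from where the row before left it; what a row does not reach is not made up. A row lasts 1/10 s, in which the tool goes at most 50 mm and 8.59 degrees, less where a joint would pass 70% of its speed; a pose out of reach is approached as far as the arm can. A call with a number of a shift or a turn outside -1 to 1 is refused whole. A call with a gripper value outside its range is refused whole. The fingers move at their own pace and stop on an object; the grip force is fixed at half the most. Time passes only in rows, so rows that do not move let the fingers close. It gives the time, the measured TCP pose, the force, the opening and the grip force at its end, in the units of the state.
- readout.get_state(): the state, without advancing time (a new reading comes with each control period).
- imaging.grab_frame(name): name is "scene" or "top" or "wrist"; returns a dict with "color" (480x640x3 uint8, red, green, blue), "mtx" (3x3 intrinsics, pixels), "k1" (the pictures are not rectified: a ray, as slopes to the right and down, at radius r is drawn at 1 + k1 r^2 times it, then the intrinsics apply), "rvec" (rotation vector, rad) and "tvec" (3), from world to camera coordinates, as OpenCV has them. Camera axes: x right, y down, z forward; pixel columns grow to the right and rows downward; lengths in m; the calibration is good to about 2 mm. A picture is of the moment at which its call begins. There is no depth.
- ctrl.close_job(): hands the job in; it is judged then, once.
The state is a dict: "time": time; "joints": joint angles; "dq": joint speeds; "joint_efforts": joint torques, N m; "eef_pos": TCP position; "orientation": TCP orientation; "contact_force": force on the tool from outside, world axes, zero at the start; "wrist_torque": the same for the moment, N m; "width": finger opening in m; "grip_force": force on a finger pad.
Only numpy, scipy, OpenCV 4.12 (cv2) and the standard library are available. Lean on these libraries where they do the work, as an engineer would, in place of code of your own. Each camera call takes 0.05 s, during which the arm holds its last target. There are 200 camera calls.

## Working session

There is one attempt and no reset: what is moved stays moved. The work goes in short steps, Python scripts to look and compute and a shell command to move; the robot and the scene stay as the last step left them, time stands still between calls to the robot, and variables do not carry over. Pictures are saved under pics/ and viewed, at most 10 in all, crops included, and the job is handed in when it is done.

```bash
mkdir -p pics
cat > h.py <<'E'
import cv2,numpy as np
from bench import readout,imaging,ctrl
def grab(n,save=None):
    f=imaging.grab_frame(n)
    if save: cv2.imwrite('pics/'+save,f['color'][:,:,::-1])
    return f
def ray(f,uv,z):
    """pixel(s) -> world points on plane z"""
    uv=np.asarray(uv,float).reshape(-1,1,2); k=np.array([f['k1'],0,0,0,0],float)
    n=cv2.undistortPointsIter(uv,np.array(f['mtx'],float),k,None,None,(3,100,1e-10))[:,0]
    R,_=cv2.Rodrigues(np.array(f['rvec'],float)); t=np.array(f['tvec'],float).ravel()
    c=-R.T@t; d=np.c_[n,np.ones(len(n))]@R
    return c+d*((z-c[2])/d[:,2])[:,None]
def proj(f,p):
    return cv2.projectPoints(np.asarray(p,float).reshape(-1,1,3),np.array(f['rvec'],float),np.array(f['tvec'],float),np.array(f['mtx'],float),np.array([f['k1'],0,0,0,0],float))[0][:,0]
E
python3 - <<'E'
from h import *
f=grab('top','top0.png'); g=grab('scene','scene0.png')
for x in (f,g):
    R,_=cv2.Rodrigues(np.array(x['rvec'],float)); print(-R.T@np.array(x['tvec']).ravel(),x['k1'])
s=readout.get_state();print(s['time'],s['eef_pos'],s['orientation'],s['contact_force'])
E
```

```text
[0.24078168 0.08532799 1.23602664] -0.09946294659658243
[-0.219138    0.83910596  0.74350548] 0.028930679745528074
0.1 [0.2986406  0.6046448  0.25205332] [ 2.27386433e-01  9.73804053e-01 -1.00378957e-03 -2.61208182e-04] [ 0.32593082 -1.09167862 -0.49674637]
```

View pics/top0.png

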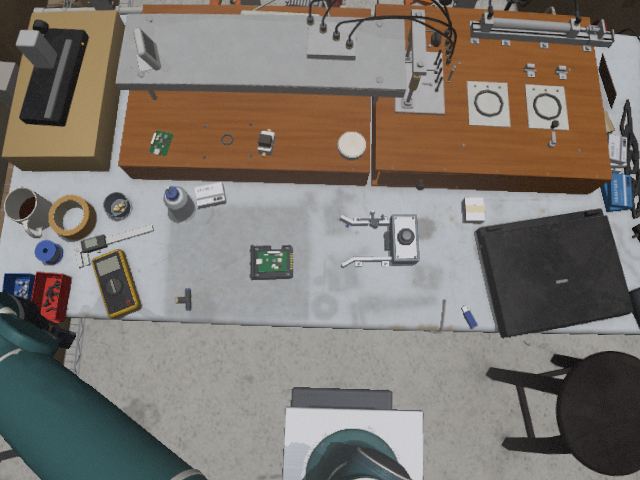

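View pics/scene0.png

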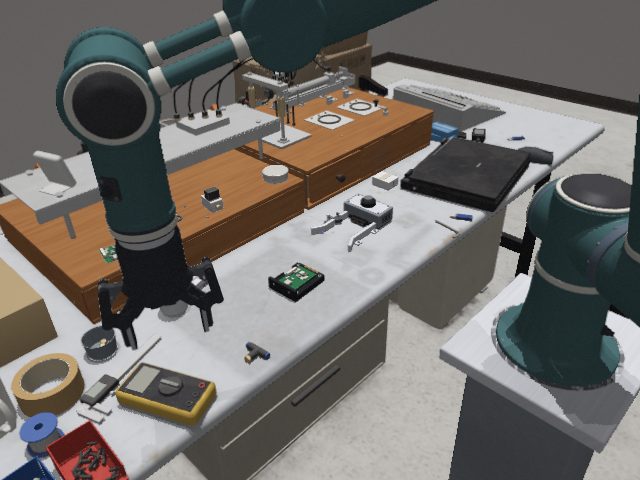

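The top view shows the carrier at about (272,262) with its brass contacts on the right, the dock mouth at about (342,241), and the button at (405,237). The tee is at (184,298). Next I'll look at an enlarged crop.

Run:
```python
from h import *
f=grab('top')
a=cv2.cvtColor(f['color'],cv2.COLOR_RGB2BGR)[205:285,235:430]
cv2.imwrite('pics/crop1.png',cv2.resize(a,None,fx=4,fy=4,interpolation=cv2.INTER_CUBIC))
for uv,z in (((272,262),.015),((342,241),0),((405,237),.062)): print(ray(f,uv,z))
```

```text
[[0.48431781 0.20589516 0.015     ]]
[[0.54562208 0.03809985 0.        ]]
[[ 0.54491337 -0.1073481   0.062     ]]
```

View pics/crop1.png

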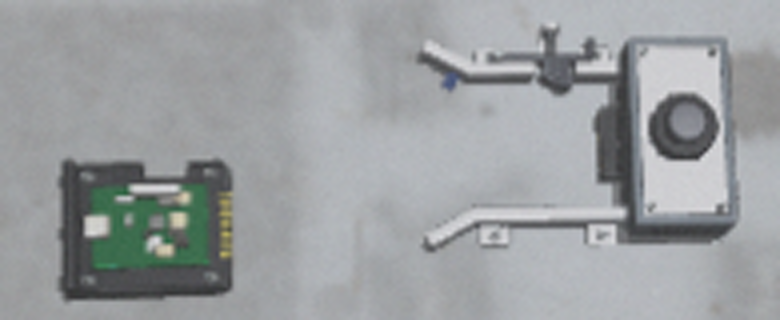

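The rear wall is on the left of the crop and the notch is on its upper side, facing the catch. The cap is at crop (686,120), the rail inner edges are near rows 78 and 210, and the blue stray mark sits near the mouth. Now I'll measure these.

Run:
```python
from h import *
f=grab('top'); c=f['color']; x0,y0,S=235,205,4
a=cv2.resize(c[205:285,235:430],None,fx=4,fy=4,interpolation=cv2.INTER_CUBIC)
toW=lambda p,z: ray(f,np.c_[(np.asarray(p)[:,0]+.5)/S-.5+x0,(np.asarray(p)[:,1]+.5)/S-.5+y0],z)
def rect(P):
    r=cv2.minAreaRect((P[:,:2]*1000).astype(np.float32)); print('rect centre',np.round(r[0],1),'size',np.round(r[1],1),'ang',r[2]); return r
hsv=cv2.cvtColor(a,cv2.COLOR_RGB2HSV)
dark=((hsv[...,2]<100)|(hsv[...,1]>110)).astype(np.uint8); dark[:,300:]=0
k=max(cv2.findContours(dark,0,2)[0],key=cv2.contourArea)[:,0]
print('carrier'); rect(toW(k,.013)); print(k.min(0),k.max(0))
gr=cv2.inRange(hsv,(45,80,40),(90,255,255)); gr[:,300:]=0
gr=cv2.morphologyEx(gr,cv2.MORPH_CLOSE,np.ones((15,15)))
k=max(cv2.findContours(gr,0,2)[0],key=cv2.contourArea)[:,0]; print('board'); rect(toW(k,.0136))
w=(hsv[...,2]>195).astype(np.uint8); w[:,:630]=0; w[:,735:]=0
k=max(cv2.findContours(w,0,2)[0],key=cv2.contourArea)[:,0]; print('plate'); rect(toW(k,.041))
# rail edges: rows of bright centroid per column
for lo,hi,cs in ((60,90,range(478,535,6)),(200,228,range(480,620,10))):
    pts=[]
    for u in cs:
        col=hsv[lo:hi,u,2].astype(float); wgt=np.clip(col-205,0,None); 
        if wgt.sum()>0: pts.append((u,lo+(wgt*np.arange(hi-lo)).sum()/wgt.sum()))
    P=toW(pts,.018); q=np.polyfit(P[:,1],P[:,0],1); print('rail x=%.4f*y+%.4f'%tuple(q),'std',np.std(P[:,0]-np.polyval(q,P[:,1])),len(pts))
cap=cv2.inRange(hsv,(0,0,95),(179,90,180))[90:160,655:712]; k=max(cv2.findContours(cap,0,2)[0],key=cv2.contourArea)[:,0]+[655,90]
print('cap'); print(cv2.minEnclosingCircle(k)); rect(toW(k,.062))
```

```text
carrier
rect centre [485.4 208.8] size [ 85.  103.4] ang 2.9647841453552246
[ 60 161] [231 299]
board
rect centre [486.5 206. ] size [50.  69.7] ang 3.493399143218994
plate
rect centre [ 550.9 -111.1] size [100.7  49.5] ang 2.5285720825195312
rail x=-0.0348*y+0.5913 std 7.580800609162023e-05 10
rail x=-0.0556*y+0.4994 std 0.0007066672073353479 14
cap
((688.0, 120.0), 19.416587829589844)
rect centre [ 550.7 -111. ] size [22.5 22.1] ang 45.03402328491211
```

```bash
python3 -m handwheel '[[0.5,-0.95,0,-0.0475,85],[0.5,-0.95,0,-0.0475,85],[0.5,-0.95,0,-0.0475,85],[0.5,-0.95,0,-0.0475,85],[0.5,-0.95,0,-0.0475,85]]'
python3 -m handwheel '[[0.5,-0.95,0,-0.0475,85],[0.5,-0.95,0,-0.0475,85],[0.5,-0.95,0,-0.004,85],[0.5,-0.95,0,0,85],[0,0,0,0,85]]'
```

```text
time: 0.7
eef_pos: [0.3993, 0.4136, 0.2531]
orientation: [0.569, 0.822, -0.0, 0.0]
contact_force: [0.3, 0.5, -0.0]
width: 0.085
grip_force: 0.0
time: 1.2
eef_pos: [0.4808, 0.259, 0.2532]
orientation: [0.689, 0.724, -0.0, 0.001]
contact_force: [-0.1, 0.2, -0.2]
width: 0.0848
grip_force: 0.0
```

Run:
```python
from h import *
f=grab('wrist','w1.png'); g=grab('scene')
R,_=cv2.Rodrigues(np.array(f['rvec'],float)); print(-R.T@np.array(f['tvec']).ravel()); print(R)
P=[(.4865,.206,.013),(.484,.252,.028),(.5236,.258,.028),(.4437,.253,.028)]
print(proj(f,P),proj(g,P))
```

```text
[0.47646949 0.33781279 0.37464885]
[[ 0.99869567  0.05104806  0.00102644]
 [ 0.04824434 -0.95004453  0.30836321]
 [ 0.01671651 -0.30791148 -0.95126814]]
[[328.97184739 256.65842162]
 [329.06340531 214.26072888]
 [373.48485123 209.96246974]
 [284.29554042 210.97360555]] [[296.87182717 277.84416682]
 [281.78719029 282.55128748]
 [267.34736588 276.15289238]
 [294.5415022  290.88687422]]
```

View pics/w1.png

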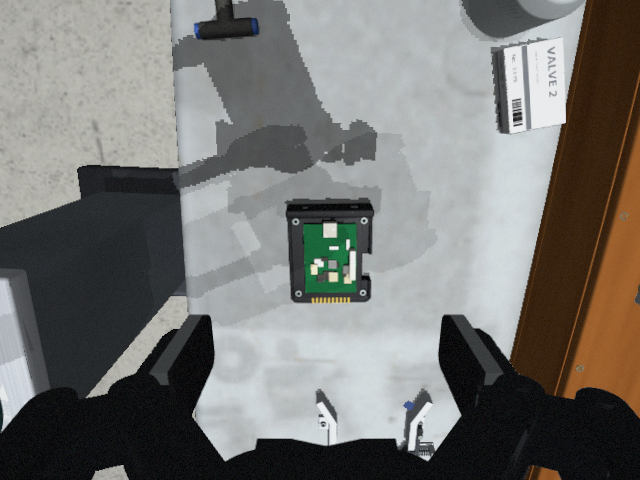

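The wrist view shows the carrier straight on: rear wall at rows 200–213, columns 286–373, board centre near (331,258), rail ends at (322,395) and (425,400). It agrees with the top view to about 2 mm. I'll refine it with the board mask.

Run:
```python
from h import *
f=grab('wrist'); c=f['color']; hsv=cv2.cvtColor(c,cv2.COLOR_RGB2HSV)
gr=cv2.inRange(hsv,(45,80,40),(90,255,255)); gr=cv2.morphologyEx(gr,cv2.MORPH_CLOSE,np.ones((9,9)))
gr[:190]=0;gr[320:]=0
k=max(cv2.findContours(gr,0,2)[0],key=cv2.contourArea)[:,0]
r=cv2.minAreaRect((ray(f,k,.0136)[:,:2]*1000).astype(np.float32)); print(r)
sub=c[195:220,330].max(1); print(sub)
print(ray(f,[(330,v) for v in (200,205,213)],.028)[:,:2], ray(f,[(330,200)],0))
print(ray(f,[(287,208),(373,208)],.028)[:,:2])
```

```text
((487.5140686035156, 203.77728271484375), (51.173038482666016, 70.96805572509766), 3.2771494388580322)
[146 147 145 144 147 147 149 120  63  66  64  67  56  12   0   6  16  21
  16  19  45  55  60  53  50]
[[0.48223892 0.26893039]
 [0.48249522 0.26439759]
 [0.48290946 0.25707288]] [[0.48283554 0.26312345 0.        ]]
[[0.44419503 0.25961484]
 [0.52111199 0.26373759]]
```

```bash
python3 -m handwheel '[[0.06,-0.12,-0.9,0.002,85],[0,0,-1,0,85],[0,0,-1,0,85],[0,0,-1,0,85],[0,0,-0.8,0,85]]'
python3 -m handwheel '[[0,0,0,0,85],[0,0,0,0,85]]'
python3 - <<'E'
from h import *
f=grab('wrist','w2.png'); s=readout.get_state(); print(s['eef_pos'],s['orientation'])
g=grab('scene'); a=g['color'][200:340,210:350,::-1]; cv2.imwrite('pics/s2.png',cv2.resize(a,None,fx=4,fy=4,interpolation=cv2.INTER_CUBIC))
E
```

```text
time: 1.85
eef_pos: [0.4795, 0.2595, 0.0629]
orientation: [0.684, 0.729, -0.001, -0.001]
contact_force: [-0.4, 0.1, -0.4]
width: 0.0854
grip_force: 0.0
time: 2.05
eef_pos: [0.4805, 0.2594, 0.0651]
orientation: [0.685, 0.729, -0.001, -0.0]
contact_force: [1.1, 0.1, 1.3]
width: 0.0849
grip_force: 0.0
[0.48198329 0.25982254 0.06667309] [6.84629986e-01 7.28890182e-01 9.01361620e-04 2.70081963e-04]
```

View pics/w2.png

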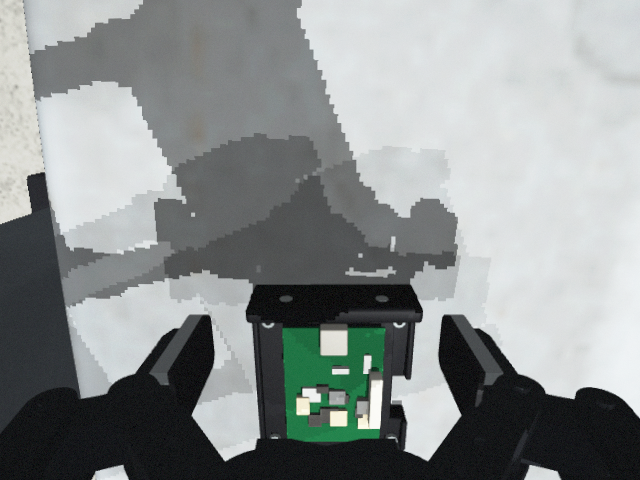

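The wall spans columns 246–423 at rows 285–322, and the finger inner faces are at columns ~213 and ~441. So the gripper is slightly left of centre.

Run:
```python
from h import *
f=grab('wrist'); s=readout.get_state(); print(s['eef_pos'],s['orientation'])
print(ray(f,[(246,290),(422,288),(246,318),(423,316),(334,302)],.028))
print(ray(f,[(285,328),(386,328)],.0136))
print(proj(f,[np.array(s['eef_pos'])+[0,0,-.015]]))
v=f['color'][275:330,[265,334,405]].max(2).T
print(v)
```

```text
[0.48311265 0.25986847 0.06789937] [0.68487451 0.72865735 0.00218132 0.00079187]
[[0.44692147 0.2621658  0.028     ]
 [0.52512971 0.26796868 0.028     ]
 [0.44691646 0.2481516  0.028     ]
 [0.5275498  0.25411576 0.028     ]
 [0.48644561 0.25873677 0.028     ]]
[[0.46376041 0.23572    0.0136    ]
 [0.51436054 0.23880672 0.0136    ]]
[[327.12626112 327.58792373]]
[[ 83  83  86  83  84  83  83  84  63  24  19  17  18  21  15  14  15  18
    9  20  17  17  18  17  17  17  19  18  19  19  19  21  16  14  21  21
   21  11  24  23  19  16   9  18  31  39  41  61 143 199 204 125  54  52
   54]
 [ 81  82  86  85  84  84  82  84  63  11  16  16   8  20  19  10  16  22
   18  17  18  14  16  14  18  17  17  20  12  19  12  20  19  26  24  21
   46  51  47  45  46  50  45  47  39  35  36  68  84  87  85  86  86 134
  190]
 [ 83  82 146 181 180 180 182 181 169 122  59  24  17  20  15  13  22  21
   15  18  18  22  21   9  15  17  12  23  21  11  16  28  26  44  58  71
   77  71  73  66  59  52  49  45  38  42  57  63  63  60  64  62  59  61
   61]]
```

```bash
python3 -m handwheel '[[0.1,-0.16,0,0,85],[0,0,0,0,85],[0,0,0,0,85]]'
python3 -m handwheel '[[0,0,0,0,85],[0,0,0,0,85],[0,0,0,0,85]]'
python3 - <<'E'
from h import *
f=grab('wrist');s=readout.get_state(); print(s['eef_pos'])
row=f['color'][320:350:6].max(2).astype(int); 
for r in row: print(''.join('#' if v<45 else '.' for v in r[190:460:2]))
E
```

```text
time: 2.5
eef_pos: [0.4861, 0.2519, 0.0663]
orientation: [0.685, 0.728, 0.001, 0.0]
contact_force: [-0.0, -0.6, 1.2]
width: 0.0852
grip_force: 0.0
time: 2.8
eef_pos: [0.4852, 0.252, 0.0652]
orientation: [0.685, 0.728, -0.0, -0.0]
contact_force: [-0.0, 0.3, 0.4]
width: 0.0851
grip_force: 0.0
[0.48522869 0.25196124 0.06517952]
.....######................#.##..........................................................................##...................######...
...########................#.##..........................................................................#....................########.
.##########...................#..........................................................................#....................#########
############................#.#.........................................................................##.#.................##########
############................#.##.................................................................#......##...................##########
```

```bash
python3 -m handwheel '[[0.04,0.02,-0.3,0,85],[0,0,-0.2,0,85],[0,0,0,0,85],[0,0,0,0,85],[0,0,0,0,85]]'
python3 - <<'E'
from h import *
f=grab('wrist','w3.png');s=readout.get_state(); print(s['eef_pos'],s['contact_force'])
E
```

```text
time: 3.35
eef_pos: [0.487, 0.2528, 0.0452]
orientation: [0.685, 0.728, -0.0, -0.0]
contact_force: [1.1, 0.0, 0.5]
width: 0.0846
grip_force: 0.0
[0.48713649 0.25290498 0.0454252 ] [ 0.47848074  0.52910698 -0.02958882]
```

View pics/w3.png

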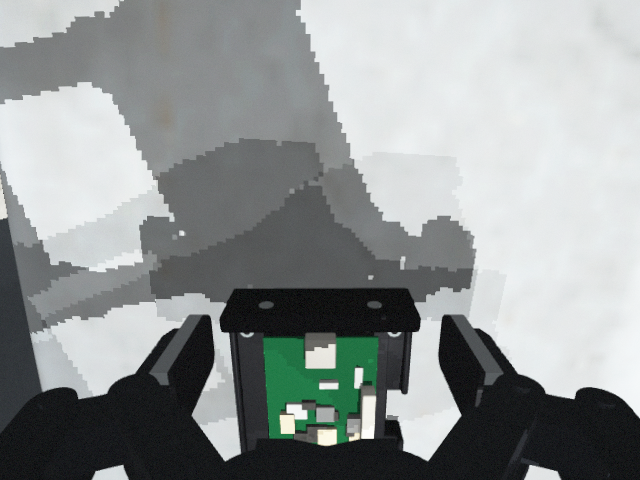

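The wall is at columns 220–420 (middle 320), while the finger middle is at column 327. I'll shift −2.5 mm in x and back about 3 mm, then go down.

```bash
python3 -m handwheel '[[-0.06,0.08,0,0,85.4],[0,0,0,0,85.4],[0,0,-0.15,0,85.4],[0,0,0,0,85.4],[0,0,0,0,85.4]]'
python3 -m handwheel '[[0,0,-0.15,0,85.4],[0,0,-0.15,0,85.4],[0,0,0,0,85.4],[0,0,0,0,85.4],[0,0,0,0,85.4]]'
python3 - <<'E'
from h import *
f=grab('wrist','w4.png')
row=f['color'][290:390:10].max(2).astype(int); 
for r in row: print(''.join('#' if v<45 else '.' for v in r[180:470:2]))
E
```

```text
time: 3.9
eef_pos: [0.4842, 0.2558, 0.0389]
orientation: [0.685, 0.728, -0.0, -0.0]
contact_force: [0.5, 0.6, -0.5]
width: 0.0855
grip_force: 0.0
time: 4.4
eef_pos: [0.4846, 0.256, 0.0273]
orientation: [0.685, 0.728, 0.0, 0.0]
contact_force: [0.5, -0.3, 1.4]
width: 0.0851
grip_force: 0.0
.................................................................................................................................................
.................................................................................................................................................
.................................................................................................................................................
..........#####.........##################################################################################################..........#####........
.......#########.....#####################...########################################################....####################......#########.....
....############....##########################################################################################################.....############..
.###############################################################################################################################..###############
#################.##############################################################################################################..###############
###############...........##...........................................................................................##...........#############
#############.............##..........................................................................................##..............###########
```

```bash
python3 -m handwheel '[[0,0,0,0,76],[0,0,0,0,76],[0,0,0,0,76],[0,0,0,0,76],[0,0,0,0,76]]'
```

```text
time: 4.95
eef_pos: [0.4849, 0.2562, 0.0285]
orientation: [0.685, 0.728, 0.0, 0.0]
contact_force: [-2.6, -1.3, 6.3]
width: 0.0773
grip_force: 69.6
```

```bash
python3 -m handwheel '[[0.1,-0.2,0.02,-0.005,76],[0.225,-0.433,0,0,76],[0.225,-0.433,0,0,76],[0.225,-0.433,0,0,76],[0.225,-0.433,0,0,76]]'
python3 -m handwheel '[[0.225,-0.433,0,0,76],[0.125,-0.233,0,0,76],[0,0,0,0,76],[0,0,0,0,76],[0,0,0,0,76]]'
python3 - <<'E'
from h import *
s=readout.get_state(); print(s['eef_pos'],s['orientation'],s['contact_force'])
f=grab('top'); a=cv2.cvtColor(f['color'],cv2.COLOR_RGB2BGR)[195:285,270:430]
cv2.imwrite('pics/crop2.png',cv2.resize(a,None,fx=5,fy=5,interpolation=cv2.INTER_CUBIC))
E
```

```text
time: 5.45
eef_pos: [0.525, 0.1784, 0.0286]
orientation: [0.691, 0.723, 0.001, -0.0]
contact_force: [-1.3, 4.0, 1.7]
width: 0.0774
grip_force: 72.1
time: 5.95
eef_pos: [0.5392, 0.152, 0.0285]
orientation: [0.691, 0.723, 0.0, 0.001]
contact_force: [1.7, -3.7, 4.3]
width: 0.0774
grip_force: 72.3
[0.53918467 0.15197001 0.0285356 ] [6.90529991e-01 7.23303264e-01 3.06049262e-04 7.90719042e-04] [ 1.74250761 -3.73157194  4.34546924]
```

View pics/crop2.png

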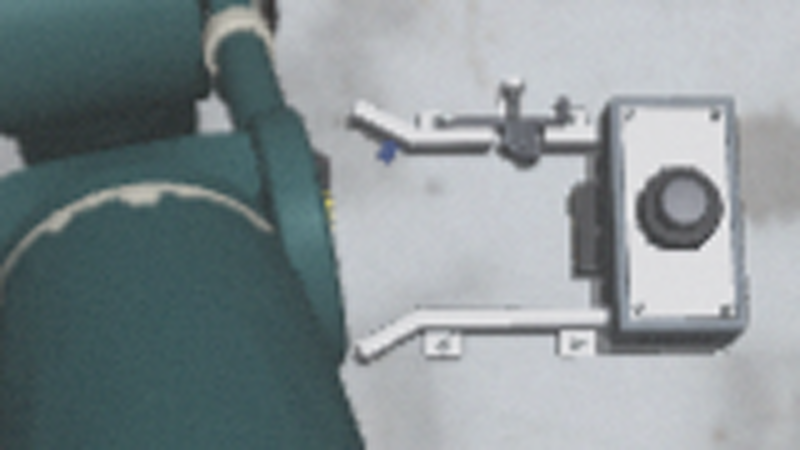

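The arm hides the carrier in this view. Its contacts show at (328,200), level with the middle of the mouth (rail ends at rows 110 and 355). I'll advance along the dock axis while watching the force.

```bash
python3 -m handwheel '[[0.011,-0.25,0,0,76],[0.011,-0.25,0,0,76],[0.011,-0.25,0,0,76],[0.011,-0.25,0,0,76],[0,0,0,0,76]]'
python3 -m handwheel '[[0.011,-0.25,0,0,76],[0.011,-0.25,0,0,76],[0,0,0,0,76],[0,0,0,0,76]]'
python3 - <<'E'
from h import *
f=grab('wrist','w5.png')
g=grab('scene'); a=g['color'][160:290,250:420,::-1]; cv2.imwrite('pics/s5.png',cv2.resize(a,None,fx=4.5,fy=4.5,interpolation=cv2.INTER_CUBIC))
E
```

```text
time: 6.5
eef_pos: [0.5404, 0.1115, 0.0285]
orientation: [0.691, 0.723, 0.0, -0.0]
contact_force: [-0.4, -0.3, 6.0]
width: 0.0774
grip_force: 72.5
time: 6.9
eef_pos: [0.5419, 0.0916, 0.0285]
orientation: [0.691, 0.723, 0.0, 0.001]
contact_force: [2.9, -3.0, 4.8]
width: 0.0769
grip_force: 72.4
```

View pics/s5.png

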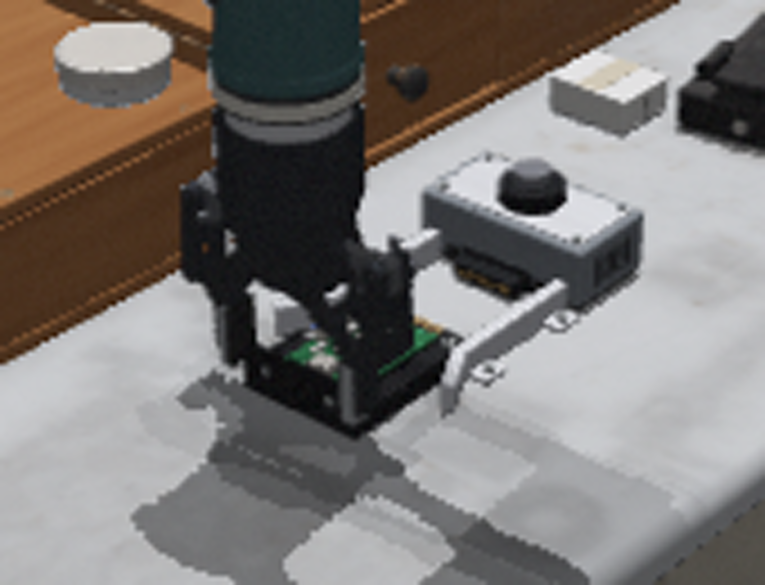

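The carrier is flat and held by its rear wall, and its front is entering between the rails (near rail end at about (450,390)). Carrying on.

```bash
python3 -m handwheel '[[0.007,-0.15,0,0,76],[0.007,-0.15,0,0,76],[0,0,0,0,76]]'
python3 -m handwheel '[[0.007,-0.15,0,0,76],[0.007,-0.15,0,0,76],[0,0,0,0,76],[0,0,0,0,76]]'
```

```text
time: 7.3
eef_pos: [0.5424, 0.0807, 0.0285]
orientation: [0.691, 0.723, 0.001, 0.0]
contact_force: [2.3, 1.0, 4.7]
width: 0.0774
grip_force: 72.5
time: 7.7
eef_pos: [0.5429, 0.0687, 0.0285]
orientation: [0.691, 0.723, 0.001, 0.0]
contact_force: [2.3, 2.0, 6.5]
width: 0.0774
grip_force: 72.5
```

```bash
python3 -m handwheel '[[0,0,0,0,85.4],[0,0,0,0,85.4],[0,0,0,0,85.4],[0,0,0,0,85.4]]'
python3 -m handwheel '[[-0.01,0.25,0,0,85.4],[-0.02,0.5,0,0,85.4],[-0.01,0.25,0,0,85.4],[0,0,0.3,0,45],[0,0,0,0,45]]'
python3 -m handwheel '[[0,0,0,0,45],[0,0,0,0,45],[0,0,0,0,45],[0,0,0,0,45]]'
```

```text
time: 8.1
eef_pos: [0.5413, 0.068, 0.0273]
orientation: [0.691, 0.723, -0.001, -0.001]
contact_force: [0.4, 0.0, -0.8]
width: 0.0852
grip_force: 0.0
time: 8.6
eef_pos: [0.542, 0.1085, 0.0419]
orientation: [0.69, 0.723, 0.001, 0.001]
contact_force: [0.9, 0.4, 0.1]
width: 0.0591
grip_force: 0.0
time: 9.0
eef_pos: [0.5405, 0.1077, 0.0399]
orientation: [0.691, 0.723, -0.0, -0.0]
contact_force: [-0.3, 0.5, 0.0]
width: 0.0447
grip_force: 0.0
```

```bash
python3 -m handwheel '[[0.01,0,-0.22,0,45],[0.007,-0.15,0,0,45],[0.007,-0.15,0,0,45],[0.011,-0.25,0,0,45],[0,0,0,0,45]]'
python3 -m handwheel '[[0.009,-0.2,0,0,45],[0.009,-0.2,0,0,45],[0.009,-0.2,0,0,45],[0,0,0,0,45],[0,0,0,0,45]]'
```

```text
time: 9.5
eef_pos: [0.5422, 0.0847, 0.0313]
orientation: [0.691, 0.723, -0.0, 0.0]
contact_force: [0.2, 0.2, -0.0]
width: 0.0451
grip_force: 0.0
time: 10.0
eef_pos: [0.5431, 0.0615, 0.0313]
orientation: [0.691, 0.723, -0.0, 0.0]
contact_force: [0.1, 0.4, 0.6]
width: 0.0449
grip_force: 0.0
```

```bash
python3 -m handwheel '[[0.007,-0.15,0,0,45],[0.006,-0.13,0,0,45]]'
python3 -m handwheel '[[0.004,-0.1,0,0,45],[0.004,-0.1,0,0,45]]'
python3 -m handwheel '[[0.002,-0.05,0,0,45],[0.002,-0.05,0,0,45]]'
```

```text
time: 10.2
eef_pos: [0.5435, 0.0511, 0.0313]
orientation: [0.691, 0.723, 0.0, -0.0]
contact_force: [-0.6, 4.1, 0.6]
width: 0.0449
grip_force: 1.8
time: 10.4
eef_pos: [0.5437, 0.0429, 0.0313]
orientation: [0.691, 0.723, -0.0, -0.001]
contact_force: [-1.6, 6.7, 2.7]
width: 0.0453
grip_force: 3.4
time: 10.6
eef_pos: [0.5437, 0.0395, 0.0312]
orientation: [0.691, 0.723, 0.0, -0.001]
contact_force: [-2.2, 8.0, 1.8]
width: 0.0446
grip_force: 3.9
```

```bash
python3 -m handwheel '[[0.001,-0.03,0,0,45],[0.001,-0.03,0,0,45]]'
python3 -m handwheel '[[0.001,-0.03,0,0,45],[0.001,-0.03,0,0,45]]'
python3 -m handwheel '[[0.001,-0.03,0,0,45],[0.001,-0.03,0,0,45]]' | sed -n 2,4p
python3 - <<'E'
from h import *
f=grab('top'); a=cv2.cvtColor(f['color'],cv2.COLOR_RGB2BGR)[200:270,310:420]
cv2.imwrite('pics/crop6.png',cv2.resize(a,None,fx=7,fy=7,interpolation=cv2.INTER_CUBIC))
E
```

```text
time: 10.8
eef_pos: [0.5438, 0.0374, 0.0313]
orientation: [0.691, 0.723, 0.0, -0.001]
contact_force: [-1.8, 8.2, 2.3]
width: 0.0448
grip_force: 4.3
time: 11.0
eef_pos: [0.5439, 0.0353, 0.0313]
orientation: [0.691, 0.723, 0.001, -0.001]
contact_force: [-2.4, 9.9, 2.3]
width: 0.0445
grip_force: 4.8
eef_pos: [0.544, 0.033, 0.0313]
orientation: [0.691, 0.723, 0.001, -0.001]
contact_force: [-0.8, 10.6, 1.8]
```

View pics/crop6.png

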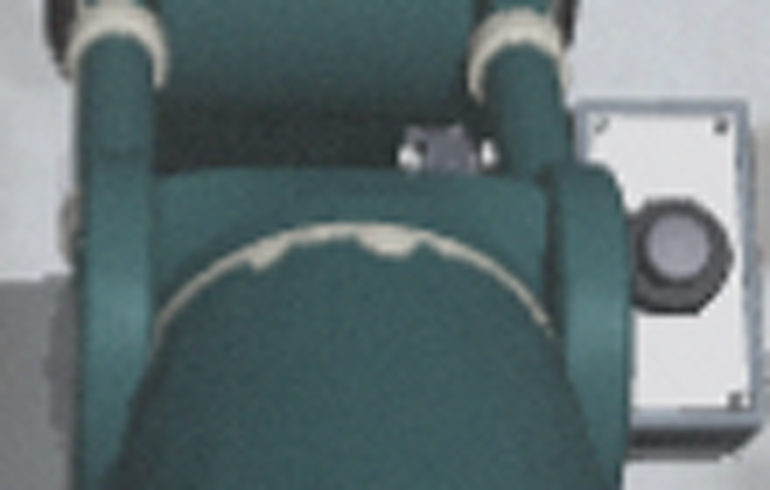

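The arm hides the catch in this view, so I'll go by force and keep pressing until the stops stiffen.

```bash
for i in 1; do
python3 -m handwheel '[[0.001,-0.025,0,0,45],[0.001,-0.025,0,0,45]]' | sed -n '2p;4p'
python3 -m handwheel '[[0.001,-0.025,0,0,45],[0.001,-0.025,0,0,45]]' | sed -n '2p;4p'
done
```

```text
eef_pos: [0.544, 0.0318, 0.0313]
contact_force: [-1.9, 16.0, 2.2]
eef_pos: [0.544, 0.0316, 0.0313]
contact_force: [-2.0, 23.9, 2.9]
```

```bash
python3 -m handwheel '[[0.001,-0.025,0,0,45],[0.001,-0.025,0,0,45]]' | sed -n '2p;4p'
```

```text
eef_pos: [0.5441, 0.0315, 0.0314]
contact_force: [-2.3, 31.8, 3.0]
```

```bash
python3 -m handwheel '[[-0.001,0.05,0,0,45],[-0.001,0.05,0,0,45]]' | sed -n '2p;4p'
python3 -m handwheel '[[-0.001,0.05,0,0,45],[0,0,0,0,45]]' | sed -n '2p;4p'
python3 -m handwheel '[[-0.001,0.05,0,0,45],[0,0,0,0,45]]' | sed -n '2p;4p'
python3 -m handwheel '[[-0.005,0.2,0,0,45],[-0.02,0.6,0,0,45],[-0.02,0.6,0.5,0,45],[0,0,1,0,20],[0,0,1,0,0]]'
```

```text
eef_pos: [0.5439, 0.0319, 0.0312]
contact_force: [-1.5, 6.5, 2.8]
eef_pos: [0.5441, 0.0325, 0.0313]
contact_force: [-1.8, 7.2, 1.5]
eef_pos: [0.5441, 0.0338, 0.0312]
contact_force: [-2.4, 6.0, 2.8]
time: 12.95
eef_pos: [0.5421, 0.0898, 0.1313]
orientation: [0.69, 0.724, -0.001, -0.0]
contact_force: [0.5, 1.0, -0.5]
width: 0.0166
grip_force: 0.0
```

```bash
python3 -m handwheel '[[0,0.9,0.5,0,0],[0,0.9,0.5,0,0],[0,0.9,0,0,0],[0,0.9,0,0,0],[0,0,0,0,0]]'
python3 - <<'E'
from h import *
f=grab('top'); a=cv2.cvtColor(f['color'],cv2.COLOR_RGB2BGR)[205:270,330:425]
g=grab('scene')['color'][185:260,300:405,::-1]
A=cv2.resize(a,(760,520),interpolation=cv2.INTER_CUBIC)[::1]; A=cv2.resize(A,(400,274)); 
A=cv2.resize(a,(480,328),interpolation=cv2.INTER_CUBIC)
B=cv2.resize(np.ascontiguousarray(g),(378,270),interpolation=cv2.INTER_CUBIC)
o=np.zeros((600,480,3),np.uint8); o[:328]=A; o[329:599,:378]=B
cv2.imwrite('pics/fin.png',o)
E
```

```text
time: 13.45
eef_pos: [0.5434, 0.2371, 0.1719]
orientation: [0.689, 0.724, 0.001, 0.001]
contact_force: [0.7, -1.2, 0.1]
width: 0.0002
grip_force: 0.0
```

View pics/fin.png

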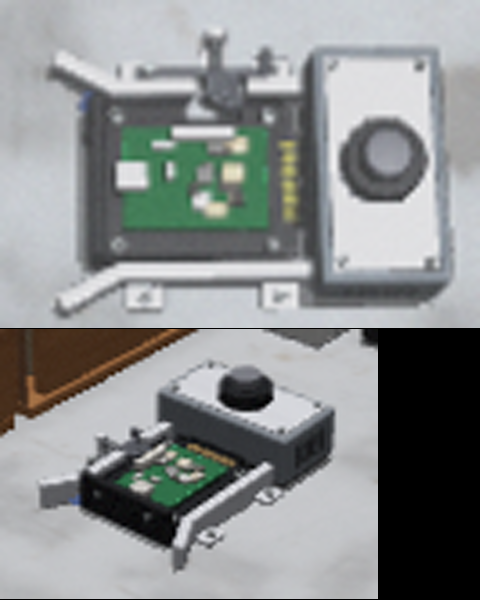

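The carrier sits in the dock in line with the rails. The catch nose at (222,95) is in the notch against its front wall. I'll check the carrier position numerically and move above the button.

```bash
python3 - <<'E'
from h import *
f=grab('top'); hsv=cv2.cvtColor(f['color'],cv2.COLOR_RGB2HSV)
gr=cv2.inRange(hsv,(45,80,40),(90,255,255)); m=np.zeros_like(gr); m[205:270,330:400]=gr[205:270,330:400]
m=cv2.morphologyEx(m,cv2.MORPH_CLOSE,np.ones((5,5)))
k=max(cv2.findContours(m,0,2)[0],key=cv2.contourArea)[:,0]
print(cv2.minAreaRect((ray(f,k,.0136)[:,:2]*1000).astype(np.float32)))
E
python3 -m handwheel '[[0.02,-0.97,0,0,0],[0.02,-0.97,0,0,0],[0.02,-0.97,0,0,0],[0.02,-0.97,0,0,0],[0.02,-0.97,0,0,0]]' | sed -n 2p
python3 -m handwheel '[[0.02,-0.97,0,0,0],[0.02,-0.97,0,0,0],[0.02,-0.97,0,0,0],[0.02,-0.9,0,0,0],[0,0,0,0,0]]' | sed -n 2p
python3 -m handwheel '[[0,0,-0.7,0,0],[0,0,-0.7,0,0],[0,0,0,0,0],[0,0,0,0,0],[0,0,0,0,0]]'
```

```text
((548.259033203125, -24.822978973388672), (47.74591827392578, 69.38174438476562), 1.878239393234253)
eef_pos: [0.5461, 0.0365, 0.1711]
eef_pos: [0.5492, -0.1183, 0.1713]
time: 15.1
eef_pos: [0.5508, -0.113, 0.1168]
orientation: [0.691, 0.723, 0.0, 0.001]
contact_force: [-0.4, -0.2, 0.1]
width: -0.0001
grip_force: 0.0
```

```bash
python3 -m handwheel '[[0,0.03,-0.4,0,0],[0,0,-0.35,0,0],[0,0,0,0,0],[0,0,0,0,0]]' | sed -n '2p;4p'
python3 -m handwheel '[[0,0,-0.05,0,0],[0,0,-0.05,0,0],[0,0,0,0,0]]' | sed -n '2p;4p'
python3 -m handwheel '[[0,0,-0.05,0,0],[0,0,0,0,0]]' | sed -n '2p;4p'
```

```text
eef_pos: [0.5498, -0.1114, 0.0854]
contact_force: [-0.4, 0.7, 0.3]
eef_pos: [0.5507, -0.1117, 0.082]
contact_force: [0.5, -0.6, 3.3]
eef_pos: [0.5507, -0.1117, 0.0799]
contact_force: [1.6, 0.0, 3.5]
```

```bash
python3 -m handwheel '[[0,0,-0.05,0,0],[0,0,0,0,0]]' | sed -n '2p;4p'
python3 -m handwheel '[[0,0,-0.04,0,0],[0,0,-0.04,0,0],[0,0,0,0,0]]' | sed -n '2p;4p'
```

```text
eef_pos: [0.5507, -0.1117, 0.0785]
contact_force: [-0.6, 0.2, 8.8]
eef_pos: [0.5509, -0.1117, 0.0782]
contact_force: [-8.4, 2.2, 26.5]
```

Hard bottom at about 26 N, so the button is fully pressed. I'll retract and verify.

```bash
python3 -m handwheel '[[0,0,0.3,0,0],[0,0,0.8,0,0],[0,0,1,0,0],[0,0.9,0.5,0,0],[0,0.9,0,0,0]]' | sed -n '2p;4p'
python3 -m handwheel '[[0,0.95,0,0,0],[0,0.95,0,0,0],[0,0.95,0,0,0],[0,0.95,0,0,0],[0,0.95,0,0,0]]' | sed -n '2p;4p'
python3 -m handwheel '[[0,0.95,0,0,0],[0,0,0,0,0],[0,0,0,0,0],[0,0,0,0,0],[0,0,0,0,0]]' | sed -n '2p;4p'
python3 - <<'E'
from h import *
f=grab('top'); hsv=cv2.cvtColor(f['color'],cv2.COLOR_RGB2HSV)
gr=cv2.inRange(hsv,(45,80,40),(90,255,255)); m=np.zeros_like(gr); m[205:270,330:400]=gr[205:270,330:400]
m=cv2.morphologyEx(m,cv2.MORPH_CLOSE,np.ones((5,5)))
k=max(cv2.findContours(m,0,2)[0],key=cv2.contourArea)[:,0]
print(cv2.minAreaRect((ray(f,k,.0136)[:,:2]*1000).astype(np.float32)))
old=cv2.imread('pics/top0.png')[:,:,::-1].astype(int)
d=np.abs(f['color'].astype(int)-old).max(2)[215:270,385:425]; print('head change px',(d>60).sum())
E
```

```text
eef_pos: [0.5522, -0.0398, 0.1819]
contact_force: [0.8, 0.2, -0.5]
eef_pos: [0.5489, 0.1517, 0.1771]
contact_force: [1.0, 0.5, -0.7]
eef_pos: [0.5497, 0.1872, 0.1777]
contact_force: [0.3, -0.7, -0.1]
((547.0032958984375, -24.864154815673828), (50.2006721496582, 69.42231750488281), 1.9296982288360596)
head change px 48
```

```bash
python3 -c "
from bench import ctrl; print(ctrl.close_job())"
```

```text
the job is handed in; nothing more can be done
None
```

I pushed the carrier home with the catch in its notch, pressed the button to its bottom stop, moved the arm clear and handed the job in. I didn't confirm by image that the button sprang back, and handing in returned no verdict.

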